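Park the pipe offcut at the top of its roll rack

ROBOT

A 6-joint arm with a two-finger parallel gripper is mounted at the origin on the work surface. World frame = base frame: x ahead of the robot, y to its left, z up, the work surface at z = 0. Lengths are in m, angles in degrees, forces in N, time in s.
With the tool pointing down it reaches from about 0.3 to 0.75 m from the base axis. Payload 8.5 kg.
Tool frame: the origin (TCP) lies on the centre line of the jaws, within the pads' length; the fingertips stand 14 mm ahead of it and the grasp point (between the pads) lies 5 mm behind it; z points along the fingers, x is the direction in which the jaws open and shut, and the axes are right-handed (so a half turn about z gives the same grasp; the last joint's range is limited). The gripper opens to 85 mm and grips with 20 to 120 N. Pads are 22 mm wide; open, the fingers measure 114 mm over their backs; the gripper's body (76 mm by 85 mm) begins 54 mm behind the grasp point. The pads swing forward as they close: fully open they stand 13 mm farther back than shut.
Start: joints at [57.565, 21.807, 74.336, -0, 83.858, -12.336], TCP at [0.189, 0.516, 0.245] pointing down, gripper open.
Joint ranges: [-178.18, 178.18], [-50.72, 133.34], [12.68, 142.11], [-81.47, 261.47], [9.98, 163.14], [-165.26, 165.26]. Speed limits (degrees/s): [136.94, 136.94, 180, 180, 180, 180].

INTERFACE

Orientations are given as a 3x3 rotation matrix whose columns are the frame's x, y, z axes.
In Python, from rig import * gives the robot as it stands.
- The arm moves only by the shell command python3 -m crank 'ROWS' [FORCE]. ROWS is JSON, one flat list of numbers, 7 for each row, row after row: the turn, a rotation vector about the world's x, y, z in rad, then the shift along the world's x, y, z in m, then the opening in per cent of the stroke, from 0 (shut) to 100 (fully open). A call has 1 to 20 rows; each row shifts and turns the commanded pose from where the row before left it; what a row does not reach is not made up. A row lasts 1/10 s, in which the tool goes at most 50 mm and 8.59 degrees, less where a joint would pass 70% of its speed; a pose out of reach is approached as far as the arm can. A call is refused whole if a number of a shift passes 0.05 or a number of a turn 0.15, either way. A call with a gripper value outside its range is refused whole. The fingers move at their own pace and stop on an object; FORCE is the grip in N (left out, the last holds). Time passes only in rows, so rows that do not move let the fingers close. It gives the time, the measured TCP pose, the force and the opening at its end, in the units of the state.
- observe(): the state, without advancing time (a new reading comes with each control period).
- get_image(name): name is "scene" or "side" or "wrist"; returns a dict with "frame" (480x640x3 uint8, red, green, blue), "fov_y" (degrees; the focal length in pixels is half the picture's height over the tangent of half this angle, whatever the lens; pixels are square), "cx", "cy" (the principal point, pixels), "world_to_cam" (4x4, takes a point from world to camera coordinates). Camera axes: x right, y up, looking along -z (the intrinsics and any distortion apply to the point x, -y, -z); pixel columns grow to the right and rows downward; lengths in m; the calibration is good to about 2 mm. A picture is of the moment at which its call begins. There is no depth.
- close_job(): hands the job in, once; it reports no verdict.
The state is a dict: "time_s": time; "q": joint angles; "qvel": joint speeds; "joint_efforts": joint torques, N m; "position": TCP position; "tool_rot": TCP orientation; "ft_force": force on the tool from outside, world axes, zero at the start; "wrist_torque": the same for the moment, N m; "grip_width": finger opening in m.
Only numpy, scipy, OpenCV 4.12 (cv2) and the standard library are available. Lean on these libraries where they do the work, as an engineer would, in place of code of your own. Each camera call takes 0.05 s, during which the arm holds its last target. There are 200 camera calls.

TASK

On the sloped metal rack two short steel tubes lie at the low ends of its two gutters. With your fingertips, gently push the thicker tube up its gutter and over the crest at the top so that it drops into the seat against the end stop, where it cannot roll back, then take your hand away. Roll it, never lift it or send it up with a hard knock, and leave the thinner tube and everything else where they are.

Things in the scene. Friction and masses are not known exactly. Their poses are not given: they have to be found in the camera images.
- rack: fixed grey-painted metal rack, 267 x 176 mm, with two parallel gutters. Origin on the table under its middle; +x runs level along the gutters to the high end, +y to the left of that, z up. Gutter centre lines at y = +52 and -52 mm; each is 64 mm wide inside, its thin side walls stand 15 mm above its floor. Placed and turned differently each time
- ramp_foot (a point): mid-line of the rack where the level low floor (z = 25 mm, rack x -132 to -55 mm) meets the ramp, at rack x = -55 mm. The ramp rises from here at 9 degrees to the crest. A dark lip 10 mm above the floor closes the low end, rack x -138 to -132 mm
- crest (a point): mid-line of the rack at the crest, the top edge of the ramp: rack x = +75 mm, z = 45.6 mm. Behind it the floor steps down 8 mm to the level seat (z = 37.6 mm, rack x 75 to 121 mm), closed by the dark upright end stop, rack x 121 to 129 mm, top at z = 73.6 mm
- seat_left (a point): on the seat floor in the gutter at rack y = +52 mm, at rack x = 94.5 mm: the thicker tube comes to rest with its centre 25 mm above this point
- seat_right (a point): the same point in the gutter at rack y = -52 mm
- pipe: the thicker tube, a bright exhaust-pipe offcut 50 mm in diameter, 60 mm long, 0.15 to 0.31 kg, smooth and slippery, lying across either gutter on the level low floor, free to roll. Origin at its centre; y along the tube (x and z turn as it rolls). It rolls back down the ramp if let go before the crest and drops into the seat by itself once its centre is some 5 mm past it. A few newtons push it
- spacer: the thinner tube, a steel spacer 34 mm in diameter and 60 mm long with a small bore, lying across the other gutter. Origin at its centre, y along its axis. To be left alone
- bearing: a wheel bearing, a flat steel ring 47 mm across and 14 mm tall, lying beside the rack. Origin under its middle. A bystander, to be left alone
- grip: a black rubber handlebar grip end standing upright beside the rack, 44 mm flange, 55 mm tall. Origin under its middle. A bystander, to be left alone
- sprocket: a dark chain sprocket about 128 mm across and 6 mm thick, lying flat beyond the rack. Origin under its middle. A bystander, to be left alone
- wrench: a spanner lying to the robot's right, about 0.2 m long. A bystander, to be left alone
- jar: an amber jar with a black cap, 64 mm across, 75 mm tall, to the robot's left. Origin under its middle. A bystander, to be left alone
- can: a small can, 60 mm across, 100 mm tall, to the robot's right. Origin under its middle. A bystander, to be left alone
There are look-alikes about, which are no part of the job. What is shaped like the pipe but blue is not meant.

How it is judged (in metres and radians):
On the way:
1. the thicker tube has been rolled half-way up the ramp, in its gutter (x of pipe in the frame of rack between 0 and 0.07 m).
At the end, for the whole second after the job is handed in: the thicker tube lies still in the seat between crest and end stop (centre within 6 mm along the gutter and 5 mm in height of its rest point, square across within 0.15 rad); the thinner tube is within 40 mm, all else within 30 mm, of where it began (x of pipe in the frame of rack between 0.088 and 0.101 m and z of pipe in the frame of rack between 0.0576 and 0.0676 m and (y of pipe in the frame of rack between 0.045 and 0.059 m or y of pipe in the frame of rack between -0.059 and -0.045 m) and angle between the y axis of pipe and the y axis of rack, either way round below 0.15 rad and linear speed of pipe below 0.02 m/s and angular speed of pipe below 0.5 rad/s and distance of spacer from where it was at the start of the episode below 0.04 m and distance of each of bearing, grip, sprocket, wrench, jar, can from where it was at the start of the episode below 0.03 m); the robot touches nothing.
It fails at once if the thicker tube is lifted more than about 15 mm off the gutter floor (z of pipe in the frame of rack above 0.0846 m or (x of pipe in the frame of rack below 0 m and z of pipe in the frame of rack above 0.0737 m) or (x of pipe in the frame of rack below -0.06 m and z of pipe in the frame of rack above 0.065 m)).
It fails at once if the thicker tube is knocked hard enough to run faster than 0.5 m/s (linear speed of pipe above 0.5 m/s).
It fails at once if the thinner tube is moved more than 40 mm (distance of spacer from where it was at the start of the episode above 0.04 m).
It fails at once if another thing on the table is moved more than 30 mm (distance of any of bearing, grip, sprocket, wrench, jar, can from where it was at the start of the episode above 0.03 m).
It also fails if it takes over 45 s, if anything falls off the work surface, if the arm or the gripper's body presses on something with over 40 N, if the wrist force passes 120 N, or if a joint passes its speed limit or range.

## Working session

There is one attempt and no reset: what is moved stays moved. The work goes in short steps, Python scripts to look and compute and a shell command to move; the robot and the scene stay as the last step left them, time stands still between calls to the robot, and variables do not carry over. Pictures are saved under pics/ and viewed, about 8 in all and at most 12, crops included, and the job is handed in when it is done.

```bash
mkdir -p pics; ls; python3 - <<'E'
from rig import *
import cv2,pickle
d={}
for n in("scene","side","wrist"):
    i=get_image(n); d[n]=i; cv2.imwrite(f"pics/{n}0.png",i["frame"][:,:,::-1]); print(n,{k:v for k,v in i.items() if k!="frame"})
pickle.dump(d,open("d0.pkl","wb"))
print(observe())
E
```

```text
pics
scene {'fov_y': 43.43817776704421, 'cx': 310.32368673489185, 'cy': 239.3315838386063, 'world_to_cam': array([[-0.63796926,  0.77001154, -0.00879993,  0.35907371],
       [-0.65512879, -0.53670981,  0.53174134,  0.3349385 ],
       [ 0.40472396,  0.34499971,  0.84686109, -1.61721388],
       [ 0.        ,  0.        ,  0.        ,  1.        ]])}
side {'fov_y': 54.32969019130497, 'cx': 325.19727190469723, 'cy': 237.76576053400785, 'world_to_cam': array([[ 0.81312029, -0.58176095,  0.01973821, -0.46183427],
       [ 0.3557909 ,  0.52355033,  0.77414979, -0.25757664],
       [-0.46070406, -0.62245422,  0.63269464, -0.75941972],
       [ 0.        ,  0.        ,  0.        ,  1.        ]])}
wrist {'fov_y': 59.51668421323475, 'cx': 318.2880852191577, 'cy': 231.38749299342325, 'world_to_cam': array([[ 0.34332846,  0.93921429, -0.00144281, -0.54912709],
       [-0.88743034,  0.3238951 , -0.32796243,  0.04375813],
       [-0.30755968,  0.11387923,  0.94468966, -0.38143999],
       [ 0.        ,  0.        ,  0.        ,  1.        ]])}
{'time_s': 0.15, 'q': array([ 5.75654237e+01,  2.18338396e+01,  7.43700394e+01,  1.93898281e-03,
        8.38591308e+01, -1.23359960e+01]), 'qvel': array([-0.09864225, -0.2197269 , -0.22500657,  0.01115358, -0.01031732,
       -0.04254521]), 'joint_efforts': array([ 2.85725742e-03, -4.48626387e+01, -2.31343925e+01, -1.20545233e-04,
        3.78937941e-03,  4.37258507e-06]), 'position': array([0.18889042, 0.51634129, 0.24486541]), 'tool_rot': array([[ 3.43639514e-01,  9.39101434e-01, -6.18222804e-04],
       [ 9.39101031e-01, -3.43639965e-01, -9.10129330e-04],
       [-1.06714982e-03, -2.67817272e-04, -9.99999395e-01]]), 'ft_force': array([0.27542824, 0.40007515, 0.43832762]), 'wrist_torque': array([-0.03481434, -0.01545554,  0.01926516]), 'grip_width': 0.08530444147678502}
```

View pics/scene0.png

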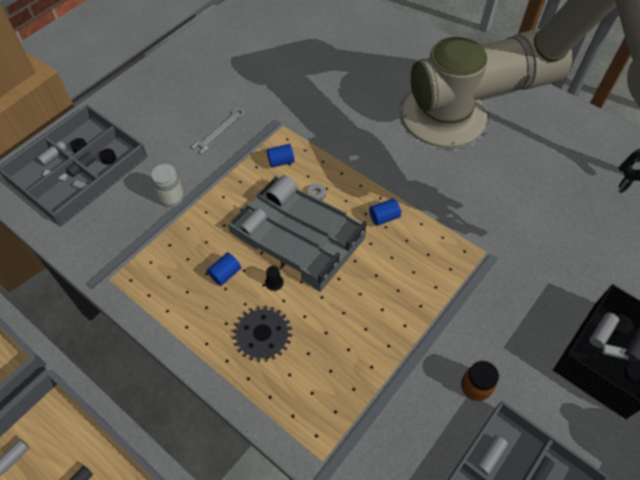

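View pics/side0.png

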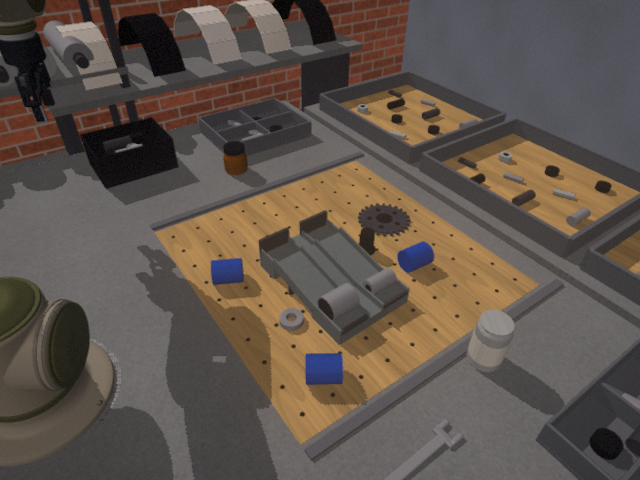

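The scene view shows the rack around (298,233), with the thick tube at (281,190), the thin one at (253,220) and the end stops at the lower right. In the side view the thick tube is at (339,301) and the thin one at (381,281), with the stops at (275,240) and (313,222). Next I'll zoom in to pick corners.

```bash
python3 - <<'E'
import cv2
a=cv2.imread("pics/side0.png")[205:345,250:420]; cv2.imwrite("pics/side_c.png",cv2.resize(a,None,fx=4,fy=4,interpolation=cv2.INTER_CUBIC))
a=cv2.imread("pics/scene0.png")[165:295,220:375]; cv2.imwrite("pics/scene_c.png",cv2.resize(a,None,fx=4,fy=4,interpolation=cv2.INTER_CUBIC))
E
```

```text
(no output)
```

View pics/side_c.png

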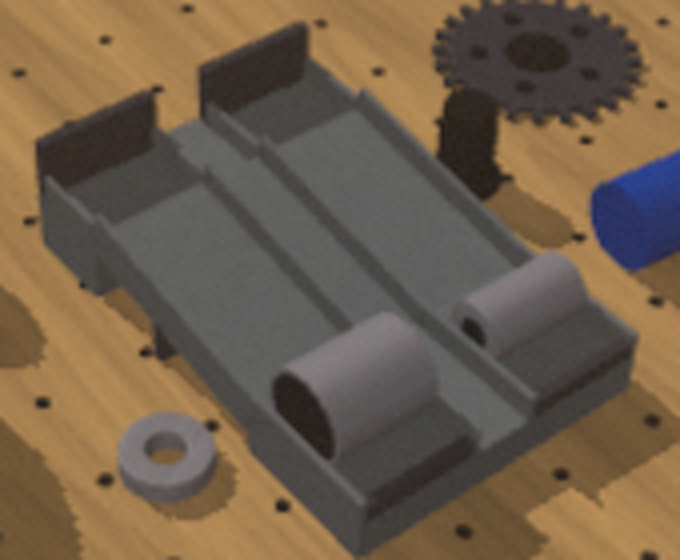

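View pics/scene_c.png

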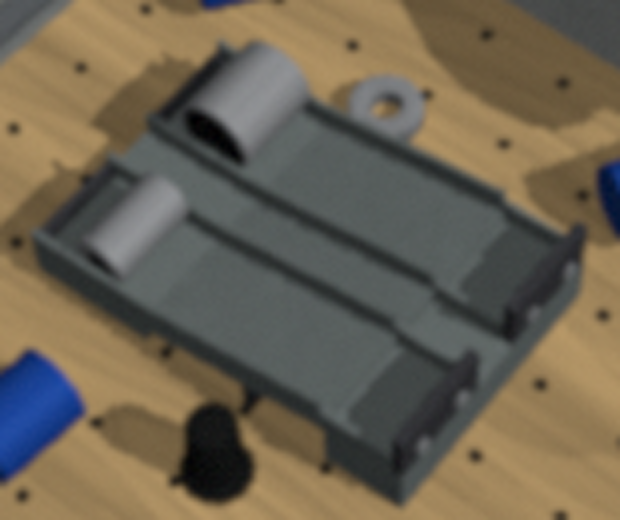

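The side crop shows the stop top edges at (38,143)-(155,93) and (201,68)-(305,25), and the low-end wall-top corners at (366,500) and (637,338). The thick tube is in the left (+y) gutter at about (355,385). The scene crop shows the low-end corners at (38,238) and (222,45), the tube at (245,100) and the bearing beside it at (387,105).

```bash
cat > h.py <<'E'
import numpy as np,pickle,cv2
def ray(im,u,v):
    f=240/np.tan(np.radians(im["fov_y"]/2)); M=np.array(im["world_to_cam"]); R=M[:3,:3]
    return -R.T@M[:3,3], R.T@np.array([(u-im["cx"])/f,-(v-im["cy"])/f,-1])
def onz(im,u,v,z):
    c,d=ray(im,u,v); return c+d*(z-c[2])/d[2]
def proj(im,p):
    f=240/np.tan(np.radians(im["fov_y"]/2)); M=np.array(im["world_to_cam"]); q=M[:3,:3]@np.asarray(p)+M[:3,3]
    return im["cx"]+f*q[0]/-q[2], im["cy"]-f*q[1]/-q[2]
E
python3 - <<'E'
from h import *
d=pickle.load(open("d0.pkl","rb"))
S=lambda u,v:("side",250+u/4,205+v/4); C=lambda u,v:("scene",220+u/4,165+v/4)
P=[(S(96.5,118),(.121,.052,.0736)),(S(253,46.5),(.121,-.052,.0736)),(S(366,502),(-.138,.088,.04)),(S(637,335),(-.138,-.088,.04)),
(C(547,272),(.125,.052,.0736)),(C(437,410),(.125,-.052,.0736)),(C(38,238),(-.138,-.088,.04)),(C(222,45),(-.138,.088,.04))]
W=np.array([onz(d[n],u,v,r[2])[:2] for (n,u,v),r in P]); L=np.array([r[:2] for _,r in P])
def fit(I):
    a=(L[I]-L[I].mean(0))@[1,1j]; b=(W[I]-W[I].mean(0))@[1,1j]; th=np.angle((b*a.conj()).sum())
    R=np.array([[np.cos(th),-np.sin(th)],[np.sin(th),np.cos(th)]]); t=W[I].mean(0)-R@L[I].mean(0); return th,R,t
for I in ([0,1,2,3],[4,5,6,7],list(range(8))):
    th,R,t=fit(I); print(np.degrees(th),t,np.round(((W-t)@R-L)*1e3,1).tolist())
rk=lambda p:np.r_[(p[:2]-t)@R,p[2]]
np.savez("rack.npz",R=R,t=t)
for nm,s,z in [("pipe side silh mid",S(355,388),.05),("pipe scene",C(247,100),.05),("spacer side",S(521,307),.042),("bearing side",S(167,447),.014),("bearing sc",C(387,102),.014),("grip top sd",S(470,105),.055),("grip top sc",C(212,425),.055)]:
    print(nm,np.round(rk(onz(d[s[0]],s[1],s[2],z))*1e3,1))
E
```

```text
92.90927822795871 [ 0.54127324 -0.0517537 ] [[1.3, -0.2], [1.8, 0.6], [-0.9, -2.6], [-2.2, 2.3], [2.6, -6.7], [4.8, -9.7], [6.2, -2.2], [4.1, -5.5]]
92.37349534474573 [ 0.54714985 -0.04701178] [[-3.7, 7.0], [-2.3, 7.8], [-6.1, 2.1], [-5.8, 7.1], [-2.4, 0.6], [0.9, -2.5], [2.6, 2.6], [-1.1, -0.7]]
92.63172197978425 [ 0.54421748 -0.04938238] [[-1.2, 3.4], [-0.2, 4.2], [-3.5, -0.3], [-4.0, 4.7], [0.1, -3.0], [2.9, -6.1], [4.4, 0.2], [1.5, -3.1]]
pipe side silh mid [-92.9  54.5  50. ]
pipe scene [-93.5  55.8  50. ]
spacer side [-95.1 -49.9  42. ]
bearing side [-43.3 126.8  14. ]
bearing sc [-42.2 125.6  14. ]
grip top sd [  27.2 -125.7   55. ]
grip top sc [  30.  -129.6   55. ]
```

```bash
python3 -m crank '[0,0,-0.147,0.0193,-0.0441,0,30, 0,0,-0.147,0.0193,-0.0441,0,30, 0,0,-0.147,0.0193,-0.0441,0,30, 0,0,-0.147,0.0193,-0.0441,0,30, 0,0,-0.147,0.0193,-0.0441,0,30, 0,0,-0.147,0.0193,-0.0441,0,30, 0,0,-0.147,0.0193,-0.0441,0,30, 0,0,-0.147,0.0193,-0.0441,0,30, 0,0,0,0.0193,-0.0441,0,30, 0,0,0,0.0193,-0.0441,0,30, 0,0,0,0.0193,-0.0441,0,30, 0,0,0,0.0193,-0.0441,0,30, 0,0,0,0.0193,-0.0441,0,30, 0,0,0,0.0193,-0.0441,0,30, 0,0,0,0.0193,-0.0441,0,30, 0,0,0,0,0,0,30, 0,0,0,0,0,0,30]'
python3 - <<'E'
from rig import *
import cv2,pickle
i=get_image("wrist"); pickle.dump(i,open("w1.pkl","wb")); cv2.imwrite("pics/w1.png",i["frame"][:,:,::-1]); o=observe();print(o["position"],o["tool_rot"],o["grip_width"])
E
```

```text
time_s: 1.85
position: [0.4784, -0.1456, 0.2447]
tool_rot: [[0.999, 0.042, -0.001], [0.042, -0.999, 0.001], [-0.001, -0.001, -1.0]]
ft_force: [-0.7, -0.7, -0.2]
grip_width: 0.0257
[ 0.4781555  -0.14469241  0.24494831] [[ 9.99045242e-01  4.36767319e-02 -9.73066882e-04]
 [ 4.36774985e-02 -9.99045377e-01  7.81022594e-04]
 [-9.38025456e-04 -8.22778034e-04 -9.99999222e-01]] 0.025397812920500005
```

View pics/w1.png

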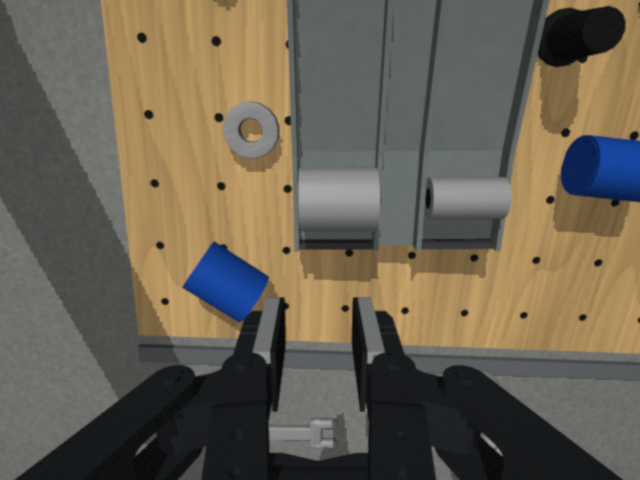

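The wrist view shows the thick tube at columns 298-380, rows 168-230. The low-end corners are at (297,248), (380,248), (418,248) and (500,248), and the thin tube is at (467,198). Fingertips are at about (283,300) and (355,300).

```bash
python3 - <<'E'
from h import *
w=pickle.load(open("w1.pkl","rb")); f=np.load("rack.npz");R,t=f["R"],f["t"]
rk=lambda p:np.round(np.r_[(p[:2]-t)@R,p[2]]*1e3,1)
for nm,u,v,z in [("cornL",297,249,.04),("gutterR",379,249,.04),("gut2L",418,249,.04),("cornR",500,249,.04),("wallL up",290,2,.06),("wallR up",547,2,.06),("pipe L end",299,198,.06),("pipe R end",380,198,.06),("spacer",467,198,.05),("bearing",251,130,.014)]:
    p=onz(w,u,v,z); print(nm,np.round(p*1e3,1),rk(p))
# tangent rays to the tube: top/bottom rows, in rack xz plane
for v in (168,230):
    c,d=ray(w,339,v); c2=rk(c)/1e3; d2=np.r_[d[:2]@R,d[2]]; n=np.hypot(d2[0],d2[2])
    # x of centre at z=.05 such that dist =25mm
    x0=c2[0]+d2[0]*(.05-c2[2])/d2[2]; off=.025*n/abs(d2[2]); print(v,"centre x",(x0-off)*1e3,(x0+off)*1e3)
E
```

```text
cornL [ 462.6 -194.    40. ] [-140.7   88.1   40. ]
gutterR [ 532.6 -190.9   40. ] [-140.8   18.1   40. ]
gut2L [ 565.9 -189.5   40. ] [-140.9  -15.2   40. ]
cornR [ 635.8 -186.4   40. ] [-141.1  -85.1   40. ]
wallL up [454.1  -9.7  60. ] [43.7 88.2 60. ]
wallR up [624.8  -2.5  60. ] [ 43.1 -82.7  60. ]
pipe L end [ 463.8 -143.8   60. ] [-90.6  84.6  60. ]
pipe R end [ 526.2 -141.1   60. ] [-90.8  22.3  60. ]
spacer [ 596.8 -140.6   50. ] [-93.6 -48.3  50. ]
bearing [420.3 -98.9  14. ] [-43.8 126.   14. ]
168 centre x -94.7346183393823 -43.87486989781611
230 centre x -146.58862337415482 -93.72449450281393
```

```bash
python3 - <<'E'
from h import *
w=pickle.load(open("w1.pkl","rb"))
p=np.array([.47815,-.14469,.24495]);T=np.array([[.999,.0437,0],[.0437,-.999,0],[0,0,-1.]])
for h in (0,5,8,11,14,17): print(h,[np.round(proj(w,p+T@[sx*.0127,-.011,h/1e3]),1).tolist() for sx in(-1,1)])
im=w["frame"][280:330,230:400]
g=cv2.resize(im[:,:,::-1],None,fx=4,fy=4); cv2.imwrite("pics/tip.png",g)
E
```

```text
0 [[279.0, 306.3], [352.3, 306.3]]
5 [[280.3, 299.4], [351.3, 299.4]]
8 [[281.0, 295.4], [350.7, 295.4]]
11 [[281.7, 291.6], [350.1, 291.6]]
14 [[282.3, 287.9], [349.5, 287.9]]
17 [[283.0, 284.4], [349.0, 284.4]]
```

View pics/tip.png

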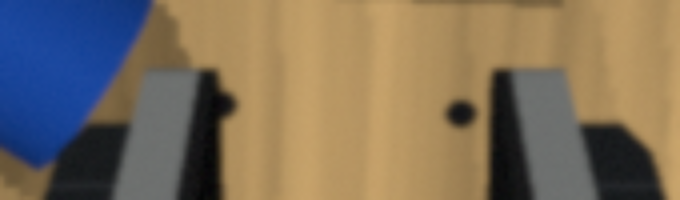

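```bash
python3 -m crank '[0,0,0,0.009,-0.025,0,30, 0,0,0,0.010,-0.026,0,30, 0,0,0,0,0,-0.035,30, 0,0,0,0,0,-0.040,30, 0,0,0,0,0,-0.040,30, 0,0,0,0,0,-0.035,30, 0,0,0,0,0,-0.025,30, 0,0,0,0,0,-0.012,30, 0,0,0,0,0,-0.006,30, 0,0,0,0,0,0,30, 0,0,0,0,0,0,30]'
```

```text
time_s: 3.0
position: [0.498, -0.1961, 0.0535]
tool_rot: [[0.999, 0.044, 0.002], [0.044, -0.999, -0.001], [0.002, 0.001, -1.0]]
ft_force: [-0.3, 0.4, 0.2]
grip_width: 0.0257
```

```bash
python3 -m crank '[0,0,0,-0.0002,0.005,0,30, 0,0,0,-0.0002,0.005,0,30, 0,0,0,-0.0002,0.005,0,30, 0,0,0,-0.0002,0.005,0,30, 0,0,0,-0.0002,0.005,0,30, 0,0,0,-0.0002,0.005,0,30, 0,0,0,-0.0003,0.006,0,30, 0,0,0,-0.0003,0.006,0,30, 0,0,0,-0.0003,0.006,0,30, 0,0,0,-0.0003,0.006,0,30, 0,0,0,-0.0003,0.006,0.0010,30, 0,0,0,-0.0003,0.006,0.0010,30, 0,0,0,-0.0003,0.006,0.0010,30, 0,0,0,-0.0003,0.006,0.0010,30, 0,0,0,-0.0003,0.006,0.0010,30, 0,0,0,-0.0003,0.006,0.0010,30]'
python3 - <<'E'
from rig import *
import cv2,pickle
i=get_image("wrist"); pickle.dump(i,open("w2.pkl","wb")); cv2.imwrite("pics/w2.png",i["frame"][:,:,::-1])
E
```

```text
time_s: 4.6
position: [0.4933, -0.1055, 0.0584]
tool_rot: [[0.999, 0.044, -0.0], [0.044, -0.999, -0.0], [-0.0, 0.0, -1.0]]
ft_force: [-0.4, -0.6, 0.1]
grip_width: 0.0254
```

View pics/w2.png

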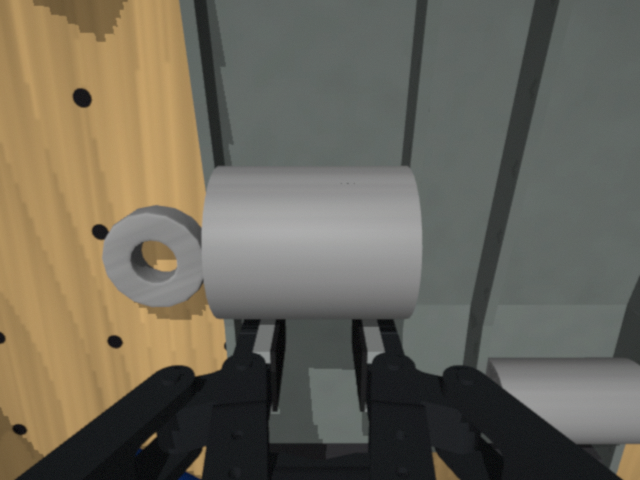

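The wrist view shows the thick tube square across the gutter at (312,242), resting against both fingertips at (265,320) and (372,320). The thin tube and bearing haven't moved.

```bash
python3 -m crank '[0,0,0,-0.0003,0.006,0.0010,30, 0,0,0,-0.0003,0.006,0.0010,30, 0,0,0,-0.0003,0.006,0.0010,30, 0,0,0,-0.0003,0.006,0.0010,30, 0,0,0,-0.0003,0.006,0.0010,30, 0,0,0,-0.0003,0.006,0.0010,30, 0,0,0,-0.0003,0.006,0.0010,30, 0,0,0,-0.0003,0.006,0.0010,30, 0,0,0,-0.0003,0.006,0.0010,30, 0,0,0,-0.0003,0.006,0.0010,30, 0,0,0,-0.0003,0.006,0.0010,30, 0,0,0,-0.0003,0.006,0.0010,30, 0,0,0,-0.0003,0.006,0.0010,30, 0,0,0,-0.0003,0.006,0.0010,30, 0,0,0,-0.0002,0.004,0.0005,30, 0,0,0,-0.0001,0.003,0.0004,30, 0,0,0,-0.0001,0.003,0,30, 0,0,0,-0.0001,0.003,0,30, 0,0,0,0,0,0,30]'
python3 - <<'E'
from rig import *
import cv2,pickle
i=get_image("wrist"); pickle.dump(i,open("w3.pkl","wb")); cv2.imwrite("pics/w3.png",i["frame"][:,:,::-1])
E
```

```text
time_s: 6.55
position: [0.4885, -0.0087, 0.0732]
tool_rot: [[0.999, 0.044, -0.0], [0.044, -0.999, 0.0], [-0.0, -0.0, -1.0]]
ft_force: [-1.4, 0.6, 0.0]
grip_width: 0.0256
```

View pics/w3.png

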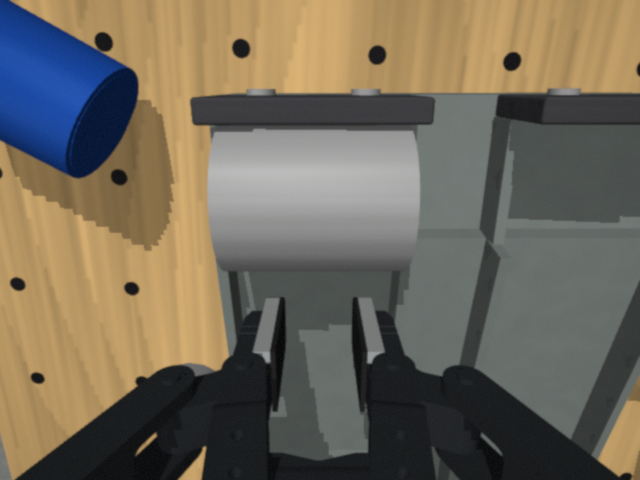

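The tube has rolled ahead of the fingers and now lies against the end stop, centre at (313,200) and square. I'll back off and raise the arm, then check from both fixed cameras.

```bash
python3 -m crank '[0,0,0,0,-0.008,0.005,30, 0,0,0,0,-0.008,0.02,30, 0,0,0,0,-0.005,0.035,30, 0,0,0,0,0,0.04,30, 0,0,0,0,0,0.04,30, 0,0,0,-0.03,0,0.03,30, 0,0,0,-0.04,0,0.02,30, 0,0,0,-0.04,0,0,30, 0,0,0,-0.02,0,0,30, 0,0,0,0,0,0,30, 0,0,0,0,0,0,30]'
python3 - <<'E'
from rig import *
from h import *
f=np.load("rack.npz");R,t=f["R"],f["t"]
ims=[]
for n in("side","scene"):
    i=get_image(n)
    P=lambda x,y,z:np.round(proj(i,np.r_[R@[x,y]+t,z]),1)
    print(n,"expected seat centre px",P(.0945,.0533,.0626))
    a=i["frame"]; a=a[195:345,240:420] if n=="side" else a[150:300,210:390]
    ims.append(cv2.resize(a[:,:,::-1],None,fx=2.2,fy=2.2,interpolation=cv2.INTER_CUBIC))
cv2.imwrite("pics/fin.png",np.hstack(ims))
o=observe();print(o["position"],o["ft_force"],o["time_s"])
E
```

```text
time_s: 7.7
position: [0.3591, -0.0305, 0.2637]
tool_rot: [[0.999, 0.043, 0.001], [0.043, -0.999, -0.001], [0.001, 0.001, -1.0]]
ft_force: [1.3, 0.1, 0.4]
grip_width: 0.0251
side expected seat centre px [282.  244.4]
scene expected seat centre px [346.3 227.5]
[ 0.35949939 -0.03041799  0.26329384] [ 0.57485225  0.89382058 -0.36907225] 7.8
```

View pics/fin.png

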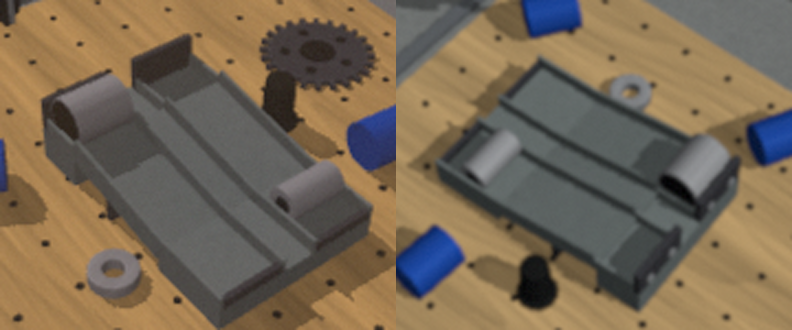

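Both views show the tube in the left seat against the stop, at side pixel (282,244) and scene pixel (347,226). Both are within about 1 px of the expected seat position. The thin tube, bearing and grip look unmoved, and the arm is clear.

```bash
python3 -c "
from rig import *
print(close_job())"
```

```text
the job is handed in; nothing more can be done
None
```

The thicker tube is in the left seat, against the end stop. I rolled it up its gutter at about 0.06 m/s with two fingertips side by side. It dropped over the crest by itself, and I backed the hand off before handing in at about 8 s.

- **Tube position:** in both fixed-camera views the tube's centre was about 1 px from where the seat should put it. It lay square against the stop.
- **Other things:** the thin tube, bearing and grip looked unmoved, judged by eye only. The sprocket was only partly in view, and I did not look at the wrench, jar or can again, but the arm stayed well clear of them.
- **Forces:** wrist force stayed under about 2 N at the end of each move. It was not logged during the moves, and the tube's speed was not measured.
- **Disagreement:** the rack's position as measured from the two fixed cameras differed by about 5–7 mm. I averaged the two and corrected the sideways offset with the wrist camera before pushing.

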